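# Feed the core rod into the tilted casting mould

### The job

The blue spray can is standing in the way of the tilted mould's guide tube: first stand it upright, wholly on the cork mat, and let go of it. Then take the steel core rod with the orange head from the rack and feed it, plain end first, through the guide tube and on across the mould until its tip is fully home against the far end wall, and leave it there. Do not upset the can, and leave the brown dowel in the rack and the white plaster cast and green cup where they stand.

Things in the scene. Friction and masses are not known exactly. Their poses are not given: they have to be found in the camera images.
- guide: Open-topped wooden casting mould (fixed) with an aluminium guide tube, tilted 25 degrees. Origin: centre of the tube's upper mouth, 145 mm above the table. x runs down the tube axis into the mould, 25 degrees below horizontal; y is level across it; z is normal to both, upward. Tube: x = 0 to 75 mm, bore 16 mm, outside 26 mm. The tube does not bind a rod within about 2 degrees of its axis.
- tube_exit (a point): Centre of the tube's lower end, x = 75 mm along its axis. Beyond it lies the open cavity, 150 mm long, 88 mm wide, its floor 25 mm below the axis. The mould box is 112 mm wide, reaches from x = 60 to 243 mm, and its rim is 22 mm above the axis; it stands on legs on a base 130 mm wide. Only the can stands ahead of the mouth.
- end_wall (a point): Where the tube's axis meets the inner face of the solid far end wall, x = 225 mm from the mouth. A rod released part-way in the tube may stay put or slide on down.
- rod: Steel core rod, 280 mm long, 0.13 to 0.25 kg, loose. Shaft 12 mm diameter with a round tip at x = +140 mm; orange cylindrical head 20 mm diameter, x = -140 to -100 mm. Origin at mid-length on the axis, x towards the plain tip. It starts level in a notch of the rack, axis 61 mm above the table. Fully home, the head stays outside the tube, its shoulder 15 mm from the mouth.
- rod_foot (a point): The plain round tip of the rod, on its axis.
- rod_head (a point): Middle of the orange head, on the rod's axis, 120 mm from the rod's mid-length.
- rack: Wooden rod rack (fixed). Origin on the table under its middle; x along the rods, towards the core rod's tip. Two cross boards 14 mm thick at x = -70 and +90 mm, 130 mm long, 71 mm high, each with notches 31 mm wide, floors 55 mm up, at y = +36.5 and -36.5 mm. Between them only an 8 mm base board. Core rod in either notch, dowel in the other.
- dowel: Brown wooden dowel, 18 mm diameter, 250 mm long, loose in the other notch of the rack; origin at its middle, x along it. Leave it.
- can: Blue spray can with a white cap, loose, 190 mm tall: body 53 mm diameter up to 150 mm, cap 48 mm diameter from 150 to 190 mm. Origin at the centre of its underside, z up its axis. 0.14 to 0.28 kg. It starts upright on the table 50 to 100 mm ahead of the tube's mouth, in the rod's way.
- mat: Round cork mat (fixed), 110 mm diameter, 4 mm thick. Origin at the centre of its underside, on the table.
- cast: White six-sided plaster cast, 100 mm across, 42 mm high, loose; origin at the centre of its underside. Leave it.
- cup: Green plastic cup, 72 mm diameter at the rim, 85 mm tall, loose; origin at the centre of its underside. Leave it.
Mind the look-alikes: they are no part of the job. Of the things shaped like the can, the blue one is meant.

How it is judged:
On the way, in this order (a step that is already met when the one before it is completed fails the run):
1. the spray can stands upright on the cork mat, let go (horizontal distance between can and mat below 0.028 m and height (world z) of can below 0.01 m and angle between can's own z axis and vertical below 0.08 rad and contact force between the fingers and can below 0.1 N and linear speed of can below 0.03 m/s), for 0.2 s.
2. the rod's plain tip has entered the guide tube (x of rod_foot in the frame of guide above 0.02 m and y of rod_foot in the frame of guide between -0.006 and 0.006 m and z of rod_foot in the frame of guide between -0.006 and 0.006 m and angle between the x axis of rod and the x axis of guide, either way round below 0.2 rad), for 0.1 s.
3. the rod's tip has come out of the tube into the mould (x of rod_foot in the frame of guide above 0.09 m and y of rod_foot in the frame of guide between -0.015 and 0.015 m and z of rod_foot in the frame of guide between -0.015 and 0.015 m and angle between the x axis of rod and the x axis of guide, either way round below 0.08 rad), for 0.05 s.
At the end, for the whole second after the job is handed in: The rod lies through the guide tube, plain end first, in line with it (within about 4.5 degrees), its tip within 6 mm of the far end wall and within 15 mm of the tube's axis; the can stands upright (within 4.5 degrees), its centre within 28 mm of the mat's centre; both are released and at rest (x of rod_foot in the frame of guide between 0.219 and 0.232 m and y of rod_foot in the frame of guide between -0.015 and 0.015 m and z of rod_foot in the frame of guide between -0.015 and 0.015 m and angle between the x axis of rod and the x axis of guide, either way round below 0.08 rad and horizontal distance between can and mat below 0.028 m and height (world z) of can below 0.01 m and angle between can's own z axis and vertical below 0.08 rad and linear speed of each of rod, can below 0.02 m/s and contact force between the fingers and rod below 0.1 N); the robot touches nothing.
It fails at once if the spray can is tipped over (angle between can's own z axis and vertical above 0.6 rad).
It fails at once if the dowel is disturbed by more than 30 mm (distance of dowel from where it was at the start of the episode above 0.03 m).
It fails at once if the plaster cast is moved more than 25 mm (distance of cast from where it was at the start of the episode above 0.025 m).
It fails at once if the cup is moved more than 25 mm (distance of cup from where it was at the start of the episode above 0.025 m).
It also fails if it takes over 64 s, if anything falls off the work surface, if the arm or the gripper's body presses on something with over 40 N, if the wrist force passes 120 N, or if a joint passes its speed limit or range.

### The arm

A 6-joint arm with a two-finger parallel gripper is mounted at the origin on the work surface. World frame = base frame: x ahead of the robot, y to its left, z up, the work surface at z = 0. Lengths are in m, angles in rad, forces in N, time in s.
With the tool pointing down it reaches from about 0.375 to 0.9 m from the base axis. Payload 3.1 kg.
Tool frame: the origin (TCP) lies on the centre line of the jaws, within the pads' length; the fingertips stand 25 mm ahead of it and the grasp point (between the pads) lies 6 mm ahead of it (manip.tip_extent is the distance from the TCP to the fingertips, in m); z points along the fingers, y is the line along which they close (so a half turn about z gives the same grasp; the last joint's range is limited). The gripper opens to 85 mm and grips with 20 to 120 N. Pads are 22 mm wide; open, the fingers measure 114 mm over their backs; the gripper's body (76 mm by 85 mm) begins 54 mm behind the grasp point. The pads swing forward as they close: fully open they stand 13 mm farther back than shut.
Start: joints at [-1.31, 0.527, 1.433, -0, 1.181, -0.178], TCP at [0.266, -0.565, 0.256] pointing down, gripper open.
Joint ranges: [-3.08, 3.08], [-0.75, 2.2], [0.22, 2.44], [-1.43, 4.57], [0, 2.65], [-2.85, 2.85]. Speed limits (rad/s): [2.79, 2.79, 3.14, 3.14, 3.14, 3.14].

### API

Orientations are given as a unit quaternion [x, y, z, w].
In Python, from station import readout, imaging, order, manip gives the robot as it stands.
- The arm moves only by the tool move_arm, never from a script. Its argument "rows" is a list of rows, each a list of 7 numbers: the turn, a rotation vector about the tool's x, y, z in degrees, then the shift along the tool's x, y, z in mm, then the closure, from 0 (fully open) to 1 (shut). A call has 1 to 12 rows; each row is the pose to reach, as a shift and turn from the pose commanded when the call began, along the tool's axes at that moment; what a row does not reach only later rows make up. A row lasts 1/12 s, in which the tool goes at most 41.7 mm and 7.16 degrees, less where a joint would pass 70% of its speed; a pose out of reach is approached as far as the arm can. A call with a gripper value outside its range is refused whole. The fingers move at their own pace and stop on an object; "squeeze" is the grip in N (left out, the last holds). Time passes only in rows, so rows that repeat a pose let the fingers close. It gives the time, the measured TCP pose, the force, the opening and the grip force at its end, in the units of the state.
- readout.sense(): the state, without advancing time (a new reading comes with each control period).
- imaging.snapshot(name): name is "side" or "top" or "wrist"; returns a dict with "img" (384x512x3 uint8, red, green, blue), "z_map" (384x512 float32, m along the optical axis (not along the pixel's ray), 0 where there is no reading), "fovy" (degrees; the focal length in pixels is half the picture's height over the tangent of half this angle, whatever the lens; pixels are square), "cx", "cy" (the principal point, pixels), "rvec" (rotation vector, rad) and "tvec" (3), from world to camera coordinates, as OpenCV has them. Camera axes: x right, y down, z forward; pixel columns grow to the right and rows downward; lengths in m; the calibration is good to about 2 mm. A picture is of the moment at which its call begins.
- order.sign_off(): hands the job in; it is judged then, once.
The state is a dict: "t": time; "q": joint angles; "qd": joint speeds; "tau": joint torques, N m; "tcp_pos": TCP position; "tool_rot": TCP orientation; "force": force on the tool from outside, world axes, zero at the start; "ft_torque": the same for the moment, N m; "finger_gap": opening from 0.0 (shut) to 1.0 (fully open); "gripper_force": force on a finger pad.
Only numpy, scipy, OpenCV 4.12 (cv2) and the standard library are available. Lean on these libraries where they do the work, as an engineer would, in place of code of your own. Each camera call takes 0.05 s, during which the arm holds its last target. There are 200 camera calls.

## Working session

There is one attempt and no reset: what is moved stays moved. The work goes in short steps, Python scripts to look and compute and a tool call to move; the robot and the scene stay as the last step left them, time stands still between calls to the robot, and variables do not carry over. Pictures are saved under pics/ and viewed, at most 10 in all, crops included, and the job is handed in when it is done.

Besides the shell and the picture viewer there is one more tool, called after "Request:" as name(argument=value, ...), one argument or row to a line, values as JSON. move_arm: Moves the arm, as the interface text tells. Its arguments: {"type":"object","properties":{"rows":{"type":"array"},"squeeze":{"type":"number"}},"required":["rows"]}

```bash
ls; mkdir -p pics; cat > h.py <<'E'
import numpy as np, cv2
from scipy.spatial.transform import Rotation as R
from station import readout, imaging, order, manip
def snap(n):
    s=imaging.snapshot(n); s['f']=s['img'].shape[0]/2/np.tan(np.radians(s['fovy'])/2)
    s['Rm']=R.from_rotvec(np.ravel(s['rvec'])).as_matrix(); s['t']=np.ravel(s['tvec']); return s
def ray(s,u,v):
    d=np.array([(u-s['cx'])/s['f'],(v-s['cy'])/s['f'],1.]); return -s['Rm'].T@s['t'], s['Rm'].T@d
def onz(s,u,v,z):
    o,d=ray(s,u,v); return o+d*(z-o[2])/d[2]
def cloud(s):
    h,w=s['z_map'].shape; u,v=np.meshgrid(np.arange(w),np.arange(h)); z=s['z_map']
    c=np.stack([(u-s['cx'])/s['f']*z,(v-s['cy'])/s['f']*z,z],-1); return (c-s['t'])@s['Rm']
def proj(s,p):
    c=s['Rm']@np.asarray(p,float)+s['t']; return c[:2]/c[2]*s['f']+[s['cx'],s['cy']]
def save(n,im): cv2.imwrite('pics/'+n+'.png',cv2.cvtColor(im,cv2.COLOR_RGB2BGR))
E
python3 - <<'E'
from h import *
a=snap('top');b=snap('side')
print({k:a[k] for k in('fovy','cx','cy','f')},-a['Rm'].T@a['t'],-b['Rm'].T@b['t'],readout.sense(),manip.tip_extent)
save('top0',a['img']);save('side0',b['img'])
np.savez('/tmp/s0.npz',top=a['img'],side=b['img'])
E
```

```text
pics
{'fovy': 45.57341226002299, 'cx': 255.28283480255064, 'cy': 192.5772321295269, 'f': np.float64(457.0467697888638)} [0.5167215  0.04889783 1.14692141] [0.09703264 0.60028083 0.6637248 ] {'t': 0.1, 'q': array([-1.30950565e+00,  5.28388969e-01,  1.43376783e+00,  1.24464096e-05,
        1.18140059e+00, -1.78462020e-01]), 'qd': array([ 0.0005621 , -0.00257821, -0.00379261,  0.0008299 ,  0.00014496,
        0.0010293 ]), 'tau': array([-5.46087867e-04, -4.43305707e+01, -1.78585696e+01, -2.73449878e-04,
        3.86917251e-03,  3.76850124e-06]), 'tcp_pos': array([ 0.26596816, -0.56493132,  0.25542375]), 'tool_rot': array([ 9.75924472e-01,  2.18106534e-01, -3.49223848e-05, -9.81763242e-04]), 'force': array([0.19410495, 0.35197749, 0.26588018]), 'ft_torque': array([-0.02149263,  0.00840677,  0.01132871]), 'gripper_force': 0.0, 'finger_gap': 0.9982449792503585} 0.025
```

View pics/top0.png

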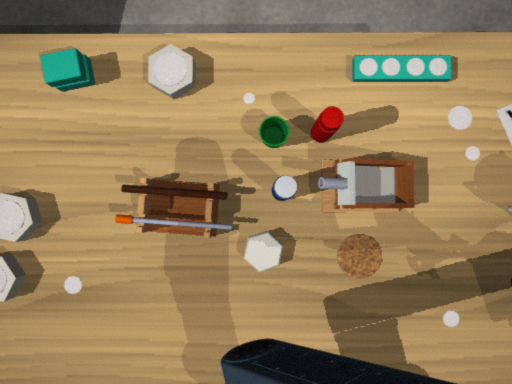

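View pics/side0.png

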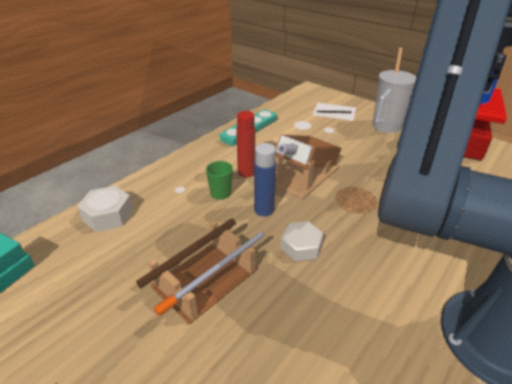

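Candidates for the can: the blue can with a white cap at top (285,187) / side (264,180), and the red look-alike at top (327,125) / side (246,145), so I choose the blue one. For the rod: the steel rod with the orange head, head at top (123,219), tip (231,227). The dark dowel runs from (123,188) to (226,196). The mat is at (360,256), the cast at (263,251), the cup at (273,131), and the tube mouth near (321,183). Next I measure from both views.

```bash
cat > meas.py <<'E'
from h import *
a=snap('top');b=snap('side')
A=cloud(a);B=cloud(b)
def hsv(s): return cv2.cvtColor(s['img'],cv2.COLOR_RGB2HSV)
def mask(s,lo,hi,box):
    m=cv2.inRange(hsv(s),lo,hi); k=np.zeros_like(m);k[box[1]:box[3],box[0]:box[2]]=255;return (m&k)>0
def rep(n,P,m):
    p=P[m]; p=p[np.isfinite(p).all(1)]; print(n,len(p),'med',np.median(p,0).round(4),'min',np.percentile(p,3,axis=0).round(4),'max',np.percentile(p,97,axis=0).round(4))
print('up',onz(a,255,100,0),'right',onz(a,355,192,0))
# mat
m=mask(a,(5,90,60),(18,255,190),(335,232,385,280)); ys,xs=np.nonzero(m)
(c,r)=cv2.minEnclosingCircle(np.c_[xs,ys].astype(np.float32)); print('mat',onz(a,*c,.004),r/a['f']*1.143); rep('matc',A,m)
# can
rep('cap top',A,(A[...,2]>.17)&(np.indices(A.shape[:2])[1]>268)&(np.indices(A.shape[:2])[1]<302)&(np.indices(A.shape[:2])[0]>170)&(np.indices(A.shape[:2])[0]<205))
rep('can body side',B,mask(b,(105,80,20),(130,255,255),(250,150,280,220)))
I=np.indices(B.shape[:2]); rep('can cap side',B,(B[...,2]>.155)&(I[1]>250)&(I[1]<280)&(I[0]>135)&(I[0]<170))
# cup, cast
rep('cup',A,mask(a,(45,100,30),(75,255,255),(255,110,295,150)))
I=np.indices(A.shape[:2]); inb=lambda x0,y0,x1,y1:(I[1]>=x0)&(I[1]<x1)&(I[0]>=y0)&(I[0]<y1)
rep('cast',A,inb(235,225,290,275)&(A[...,2]>.035)&(A[...,2]<.05))
# rod
for n,s,P,hb in(('top',a,A,(105,205,145,232)),('side',b,B,(150,285,190,320))):
    m=mask(s,(3,150,120),(18,255,255),hb); ys,xs=np.nonzero(m)
    rep('head '+n,P,m); print(xs.mean(),ys.mean(),onz(s,xs.mean(),ys.mean(),.061))
for n,s,P,bx in(('top',a,A,(134,210,240,236)),('side',b,B,(176,230,268,300))):
    J=np.indices(P.shape[:2]); m=(J[1]>=bx[0])&(J[1]<bx[2])&(J[0]>=bx[1])&(J[0]<bx[3])&(P[...,2]>.045)&(P[...,2]<.085)&(hsv(s)[...,1]<95)
    rep('shaft '+n,P,m); q=P[m]; l=cv2.fitLine(q.astype(np.float32),cv2.DIST_HUBER,0,.01,.01).ravel(); print('line',l)
    t=(q-l[3:])@l[:3]; print('ext',l[3:]+l[:3]*t.min(),l[3:]+l[:3]*t.max())
# mould / tube
rep('box',A,inb(318,155,418,216)&(A[...,2]>.02))
m=inb(316,170,348,196)&(A[...,2]>.10)&(hsv(a)[...,1]<90); rep('tube',A,m)
def crop(s,x0,y0,x1,y1,k): return cv2.resize(s['img'][y0:y1,x0:x1],None,fx=k,fy=k,interpolation=cv2.INTER_CUBIC)
save('crop1',np.vstack([crop(a,255,120,425,220,4),cv2.resize(crop(b,220,100,350,220,2),(680,198))]))
np.savez('/tmp/c.npz',A=A,B=B)
E
python3 meas.py
```

```text
up [0.79262517 0.06498446 0.        ] right [ 0.56002855 -0.18587884  0.        ]
mat [ 0.40212316 -0.19523352  0.004     ] 0.08489992745456804
matc 2235 med [ 0.4034 -0.1951  0.0037] min [ 0.3463 -0.2539 -0.0021] max [ 0.4577 -0.1376  0.0086]
cap top 407 med [ 0.5652 -0.001   0.1905] min [ 0.5442 -0.0219  0.1871] max [0.5856 0.0195 0.1936]
can body side 800 med [0.5517 0.0167 0.0877] min [ 0.5405 -0.0012  0.0133] max [0.5735 0.023  0.1493]
can cap side 446 med [0.5576 0.0086 0.1845] min [ 0.5426 -0.0194  0.157 ] max [0.5834 0.02   0.1934]
cup 748 med [0.7083 0.018  0.0311] min [ 0.6685 -0.0115  0.0026] max [0.7311 0.0497 0.0879]
cast 1117 med [0.416  0.0445 0.0428] min [0.3774 0.0058 0.0383] max [0.4545 0.083  0.0466]
head top 141 med [0.4929 0.3755 0.0697] min [0.4832 0.3561 0.0145] max [0.5023 0.3937 0.0745]
123.14893617021276 218.81560283687944 [0.49312177 0.37768578 0.061     ]
head side 298 med [0.4914 0.373  0.069 ] min [0.484  0.3413 0.0082] max [0.5651 0.393  0.0732]
165.78859060402684 304.46308724832215 [0.49634947 0.37205987 0.061     ]
shaft top 502 med [0.4836 0.2333 0.0667] min [0.4721 0.1247 0.0612] max [0.4952 0.3449 0.0704]
line [7.3168002e-02 9.9731934e-01 7.1613374e-04 4.8332596e-01 2.3407561e-01
 6.6419259e-02]
ext [0.4746444  0.11574133 0.06633429] [0.49188397 0.35072599 0.06650302]
shaft side 674 med [0.484  0.2501 0.0672] min [0.4729 0.1271 0.057 ] max [0.4951 0.3456 0.0706]
line [0.07111529 0.99746513 0.00242017 0.48463017 0.25446796 0.06777022]
ext [0.4748119  0.11675665 0.06743609] [0.4916402  0.35279089 0.06800878]
box 4096 med [ 0.5767 -0.2086  0.0727] min [ 0.5223 -0.3036  0.0335] max [ 0.6289 -0.094   0.1476]
tube 475 med [ 0.5749 -0.1221  0.1372] min [ 0.551  -0.1413  0.1041] max [ 0.6033 -0.0801  0.1553]
```

View pics/crop1.png

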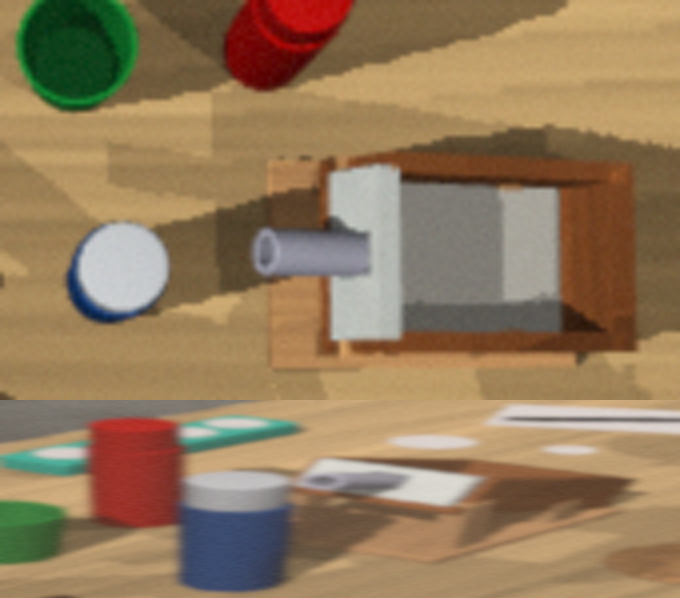

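The crop confirms the blue can with its white cap at crop (118,268), and the open mouth of the tube at crop (265,250), i.e. full image (321,182). Mat, can, rod and cast heights and sizes agree with the text. Next: tube axis fit and the plan for the first reach.

```bash
cat >> h.py <<'E'
def go(p,x,z,gap=None,verbose=True):
    """rotvec(deg), shift(mm) in tool axes to get TCP to p with tool x along x, tool z along z"""
    s=readout.sense(); T=R.from_quat(s['tool_rot']); z=np.array(z,float)/np.linalg.norm(z); x=np.array(x,float); x-=z*(x@z); x/=np.linalg.norm(x)
    G=R.from_matrix(np.c_[x,np.cross(z,x),z]); rv=np.degrees((T.inv()*G).as_rotvec()); d=T.inv().apply(np.array(p)-s['tcp_pos'])*1e3
    print('turn',rv.round(2),'shift',d.round(1),'rows',max(np.linalg.norm(rv)/7.16,np.linalg.norm(d)/41.7).round(1)); return rv,d
E
cat > tube.py <<'E'
from h import *
from scipy.optimize import least_squares
def fit(P,guess_yaw=-np.pi/2,x0=.576,y0=-.08,free=False):
    def ax(p):
        t=p[3] if free else np.radians(25)
        return np.array([np.cos(p[0])*np.cos(t),np.sin(p[0])*np.cos(t),-np.sin(t)])
    def f(p):
        a=ax(p); c=np.array([p[1],y0,p[2]]); d=P-c; d=d-np.outer(d@a,a); return np.linalg.norm(d,axis=1)-.013
    r=least_squares(f,[guess_yaw,x0,.145]+([np.radians(25)] if free else []),loss='soft_l1',f_scale=.001)
    return r.x,np.abs(r.fun).mean(),ax(r.x),np.array([r.x[1],y0,r.x[2]])
E
python3 - <<'E'
from tube import *
d=np.load('/tmp/c.npz'); s=np.load('/tmp/s0.npz'); A=d['A'];I=np.indices(A.shape[:2]);hs=cv2.cvtColor(s['top'],cv2.COLOR_RGB2HSV)
m=(I[1]>=316)&(I[1]<345)&(I[0]>=174)&(I[0]<192)&(A[...,2]>.115)&(A[...,0]>.555)&(A[...,0]<.6)
P=A[m]
for fr in(0,1):
    r=fit(P,free=fr); print(len(P),r,np.degrees(r[0]))
a=snap('top'); print('mouth ray',onz(a,321.3,182.6,.145), 'ymax',np.percentile(P[:,1],99))
# box sides from rim
# sight: box edges yaw
mm=(I[1]>=350)&(I[1]<415)&(I[0]>=150)&(I[0]<218)&(A[...,2]>.06)
rc=cv2.minAreaRect(A[mm][:,:2].astype(np.float32)*1000); print('rect',rc)
go([.5648,-.001,.23],[.905,.4257,0],[0,0,-1])
E
```

```text
314 (array([-1.55592739,  0.57531011,  0.14632256]), np.float64(0.0015838649619071114), array([ 0.01347534, -0.9062076 , -0.42261826]), array([ 0.57531011, -0.08      ,  0.14632256])) [-89.1480725   32.96284111   8.38366535]
314 (array([-1.55719091,  0.57534793,  0.14694633,  0.45665807]), np.float64(0.0015674847347626815), array([ 0.01221091, -0.89744806, -0.44095109]), array([ 0.57534793, -0.08      ,  0.14694633])) [-89.22046679  32.96500842   8.41940455  26.16458028]
mouth ray [ 0.57507488 -0.08267572  0.145     ] ymax -0.07825844089031025
rect ((575.5733642578125, -131.06748962402344), (111.98822021484375, 361.7496643066406), 0.9075101017951965)
turn [-0.06 -0.01  0.01] shift [ 510.5 -383.3   26.3] rows 15.3
```

```bash
python3 -c "
from h import *
go([.5648,-.001,.25],[0,1,0],[0,0,-1])"
```

```text
turn [-5.00e-02 -4.00e-02 -6.48e+01] shift [ 510.5 -383.3    6.3] rows 15.3
```

Request:
move_arm(
  rows=[
    [0,0,-64.8,510.5,-383.3,6,0],
    [0,0,-64.8,510.5,-383.3,6,0],
    [0,0,-64.8,510.5,-383.3,6,0],
    [0,0,-64.8,510.5,-383.3,6,0],
    [0,0,-64.8,510.5,-383.3,6,0],
    [0,0,-64.8,510.5,-383.3,6,0],
    [0,0,-64.8,510.5,-383.3,6,0],
    [0,0,-64.8,510.5,-383.3,6,0],
    [0,0,-64.8,510.5,-383.3,6,0],
    [0,0,-64.8,510.5,-383.3,6,0],
    [0,0,-64.8,510.5,-383.3,6,0],
    [0,0,-64.8,510.5,-383.3,6,0],
  ],
  squeeze=40,
)

```text
t: 1.25
tcp_pos: [0.5007, -0.1217, 0.2517]
tool_rot: [0.707, 0.707, 0.0, 0.0]
force: [1.2, -0.5, -0.1]
finger_gap: 1.004
gripper_force: 0.0
```

```bash
python3 -c "
from h import *
w=snap('wrist');save('w1',w['img']);print(-w['Rm'].T@w['t'],w['Rm'][2])
C=cloud(w);m=(C[...,2]>.18)&(abs(C[...,0]-.565)<.05)&(abs(C[...,1])<.05);
p=C[m];print(len(p),p.min(0) if len(p) else 0,p.max(0) if len(p) else 0)
go([.5648,-.001,.25],[0,1,0],[0,0,-1])"
```

```text
[ 0.50081484 -0.03665768  0.36866232] [ 4.81073844e-04 -3.26366828e-01 -9.45243070e-01]
5390 [ 0.54346583 -0.02584046  0.18002342] [0.59064332 0.01744157 0.19169678]
turn [ 0.18 -0.29  0.27] shift [113.6  62.    2.6] rows 3.1
```

View pics/w1.png

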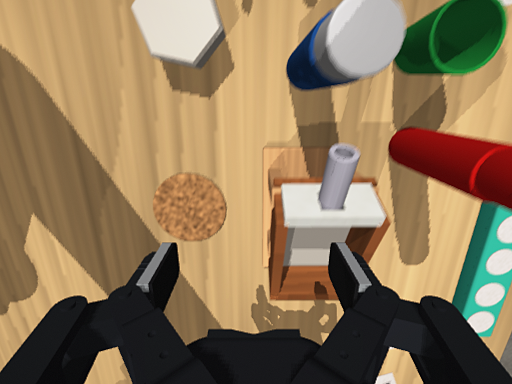

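The wrist picture shows the mat centred at (190,207), the tube mouth at (346,152) and the blue can's cap at (362,38). I take these as a second view for the mat, tube and can.

```bash
python3 - <<'E'
from tube import *
w=snap('wrist');C=cloud(w);I=np.indices(C.shape[:2]);hs=cv2.cvtColor(w['img'],cv2.COLOR_RGB2HSV)
g=cv2.GaussianBlur(hs,(7,7),0)
m=((g[...,1]>125)&(I[1]>140)&(I[1]<240)&(I[0]>160)&(I[0]<255)).astype(np.uint8)
c=max(cv2.findContours(m,0,1)[0],key=cv2.contourArea); e=cv2.fitEllipse(c); print('mat',e,onz(w,*e[0],.004))
m=(C[...,2]>.187)&(C[...,2]<.196)&(abs(C[...,0]-.565)<.04)&(abs(C[...,1])<.04); print('cap',cv2.minEnclosingCircle(C[m][:,:2].astype(np.float32)), np.median(C[m][:,2]))
m=(C[...,2]>.115)&(C[...,2]<.165)&(abs(C[...,0]-.575)<.02)&(C[...,1]<-.07)&(C[...,1]>-.118)
P=C[m]
for fr in(0,1):
    r=fit(P,free=fr); print(len(P),r)
print('mouth',onz(w,345.5,152.5,.145))
go([.566,-.001,.25],[0,1,0],[0,0,-1])
E
```

```text
mat ((186.27511596679688, 212.73410034179688), (65.78633117675781, 73.85215759277344), 111.29467010498047) [ 0.40419955 -0.19114703  0.004     ]
cap ((0.5672553777694702, -0.0018246638355776668), 0.023991063237190247) 0.18920766130206712
1291 (array([-1.54242145,  0.57740016,  0.14460851]), np.float64(0.0013873797666250774), array([ 0.02571293, -0.90594296, -0.42261826]), array([ 0.57740016, -0.08      ,  0.14460851]))
1291 (array([-1.55104525,  0.57754634,  0.14511403,  0.46137046]), np.float64(0.00138629963886242), array([ 0.01768482, -0.89526859, -0.4451757 ]), array([ 0.57754634, -0.08      ,  0.14511403]))
mouth [ 0.58249006 -0.07272793  0.145     ]
turn [ 0.06 -0.1   0.43] shift [116.8  65.1   2. ] rows 3.2
```

Request:
move_arm(
  rows=[
    [0,0,0.4,116.8,65.5,2,0],
    [0,0,0.4,116.8,65.5,2,0],
    [0,0,0.4,116.8,65.5,2,0],
    [0,0,0.4,116.8,65.5,2,0],
    [0,0,0.4,116.8,65.5,2,0],
    [0,0,0.4,116.8,65.5,38,0],
    [0,0,0.4,116.8,65.5,74,0],
    [0,0,0.4,116.8,65.5,74,0],
    [0,0,0.4,116.8,65.5,74,0],
  ],
)

```text
t: 2.1
tcp_pos: [0.5635, -0.0083, 0.1762]
tool_rot: [0.71, 0.704, -0.002, -0.002]
force: [0.7, -0.1, -0.0]
finger_gap: 1.005
gripper_force: 0.0
```

```bash
python3 -c "
from h import *
w=snap('wrist');b=snap('side');save('w2',np.hstack([cv2.resize(w['img'],(400,300)),cv2.resize(b['img'][90:240,190:390],(400,300))]))
go([.5665,-.0015,.178],[0,1,0],[0,0,-1])"
```

```text
turn [ 0.12  0.04 -0.49] shift [6.8 0.1 1.1] rows 0.2
```

View pics/w2.png

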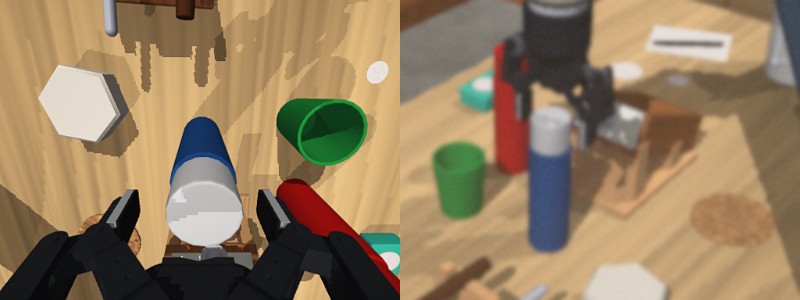

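The cap sits between the open fingers, centred in the jaws. I shift 7 mm along tool x, then close.

Request:
move_arm(
  rows=[
    [0,0,-0.5,6.8,0,1,0],
    [0,0,-0.5,6.8,0,1,0],
    [0,0,-0.5,6.8,0,1,0.6],
    [0,0,-0.5,6.8,0,1,1],
    [0,0,-0.5,6.8,0,1,1],
    [0,0,-0.5,6.8,0,1,1],
    [0,0,-0.5,6.8,0,1,1],
    [0,0,-0.5,6.8,0,1,1],
    [0,0,-0.5,6.8,0,1,1],
    [0,0,-0.5,6.8,0,1,1],
  ],
)

```text
t: 3.03
tcp_pos: [0.5663, -0.0001, 0.1774]
tool_rot: [0.706, 0.708, 0.0, 0.001]
force: [-0.8, 0.1, 6.3]
finger_gap: 0.555
gripper_force: 41.2
```

```bash
python3 -c "
from h import *
s=readout.sense();print(s['tcp_pos'],s['gripper_force'],s['finger_gap'])
go([.5,-.05,.208],[0,1,0],[0,0,-1])
go([.403,-.193,.208],[0,1,0],[0,0,-1])"
```

```text
[ 5.66253981e-01 -1.12178983e-04  1.77399841e-01] 41.196842193603516 0.5547634833364042
turn [0.09 0.01 0.1 ] shift [-49.8 -66.3 -30.7] rows 2.1
turn [0.09 0.01 0.1 ] shift [-192.6 -163.5  -30.8] rows 6.1
```

Request:
move_arm(
  rows=[
    [0,0,0,0,0,-15,1],
    [0,0,0,0,0,-30,1],
    [0,0,0,-12,-20,-30,1],
    [0,0,0,-28,-45,-30,1],
    [0,0,0,-46,-70,-30,1],
    [0,0,0,-66,-95,-30,1],
    [0,0,0,-90,-115,-30,1],
    [0,0,0,-116,-134,-30,1],
    [0,0,0,-142,-148,-30,1],
    [0,0,0,-167,-157,-30,1],
    [0,0,0,-185,-163,-30,1],
    [0,0,0,-191.5,-163.5,-30,1],
  ],
)

```text
t: 4.03
tcp_pos: [0.4013, -0.194, 0.2062]
tool_rot: [0.708, 0.707, -0.0, -0.0]
force: [0.8, 0.0, -3.1]
finger_gap: 0.555
gripper_force: 42.4
```

Request:
move_arm(
  rows=[
    [0,0,0,0,0,0,1],
    [0,0,0,0,0,0,1],
    [0,0,0,0,0,10,1],
    [0,0,0,0,0,18,1],
    [0,0,0,0,0,18,1],
    [0,0,0,0,0,18,1],
    [0,0,0,0,0,18,1],
  ],
)

```text
t: 4.62
tcp_pos: [0.4026, -0.1912, 0.1886]
tool_rot: [0.706, 0.708, 0.0, -0.0]
force: [0.4, 0.4, -2.2]
finger_gap: 0.556
gripper_force: 42.2
```

```bash
python3 -c "
from h import *
a=snap('top');b=snap('side');A=cloud(a);B=cloud(b)
for P in(A,B):
  m=(P[...,2]<.14)&(P[...,2]>.03)&(abs(P[...,0]-.403)<.04)&(abs(P[...,1]+.193)<.04);p=P[m];print(len(p),p.min(0) if len(p) else '')
  if len(p)>20: print(np.percentile(p,[5,50,95],axis=0).round(3))
save('p1',cv2.resize(b['img'][100:260,270:470],(600,480)))
s=readout.sense();print(s['force']);go([.403,-.1915,.183],[0,1,0],[0,0,-1])"
```

```text
234 [ 0.38149609 -0.2020881   0.03034954]
[[ 0.387 -0.19   0.038]
 [ 0.412 -0.171  0.089]
 [ 0.427 -0.167  0.136]]
744 [ 0.3751113  -0.20467478  0.03014937]
[[ 0.377 -0.193  0.036]
 [ 0.393 -0.174  0.087]
 [ 0.421 -0.169  0.135]]
[ 0.90435222  1.18137362 -1.57043567]
turn [0.02 0.02 0.14] shift [0.1 0.2 5.9] rows 0.1
```

View pics/p1.png

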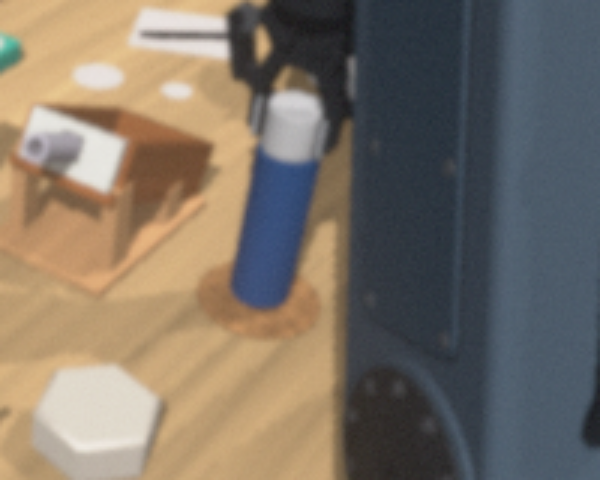

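The can is over the mat, but looks slightly tilted in the picture; I check its axis from the point clouds.

```bash
cat > can.py <<'E'
from h import *
from scipy.optimize import least_squares
def canfit(c0,zr=(.02,.14)):
    Ps=[]
    for n in('top','side'):
        s=snap(n);P=cloud(s);h=cv2.cvtColor(s['img'],cv2.COLOR_RGB2HSV)
        m=(P[...,2]<zr[1])&(P[...,2]>zr[0])&(np.hypot(P[...,0]-c0[0],P[...,1]-c0[1])<.05)&(h[...,0]>100)&(h[...,0]<130)&(h[...,1]>90);Ps.append(P[m])
        if n=='side':
            p0,p1=proj(s,[*c0,.02]),proj(s,[*c0,.14]); print('vertical in image deg',np.degrees(np.arctan2(p1[0]-p0[0],p0[1]-p1[1])))
            v,u=np.nonzero(m); l=cv2.fitLine(np.c_[u,v].astype(np.float32),2,0,.01,.01).ravel(); print('seen',np.degrees(np.arctan(-l[0]/l[1])))
    P=np.vstack(Ps)
    def f(p):
        a=np.array([p[2],p[3],1]);a/=np.linalg.norm(a);d=P-[p[0],p[1],0];d=d-np.outer(d@a,a);return np.linalg.norm(d,axis=1)-.0265
    r=least_squares(f,[*c0,0,0],loss='soft_l1',f_scale=.001);print([len(p) for p in Ps],'base',r.x[:2].round(4),'tilt deg',np.degrees(r.x[2:]).round(1),np.abs(r.fun).mean());return r.x
E
python3 -c "
from can import *
canfit([.403,-.193])"
```

```text
vertical in image deg 11.786135285115941
seen 12.945241
[235, 685] base [ 0.4032 -0.1962] tilt deg [-0.2  0.1] 0.0010791257182139323
```

Request:
move_arm(
  rows=[
    [0,0,0,0,0,3,1],
    [0,0,0,0,0,6,1],
    [0,0,0,0,0,7,1],
    [0,0,0,0,0,7,1],
    [0,0,0,0,0,7,1],
  ],
)

```text
t: 5.23
tcp_pos: [0.4024, -0.1918, 0.1815]
tool_rot: [0.707, 0.708, -0.0, -0.0]
force: [-0.1, 0.1, -2.8]
finger_gap: 0.552
gripper_force: 42.3
```

Request:
move_arm(
  rows=[
    [0,0,0,0,0,0,0.3],
    [0,0,0,0,0,0,0],
    [0,0,0,0,0,0,0],
    [0,0,0,0,0,0,0],
    [0,0,0,0,0,0,0],
    [0,0,0,0,0,-20,0],
    [0,0,0,0,0,-45,0],
    [0,0,0,0,0,-75,0],
    [0,0,0,0,0,-75,0],
    [0,0,0,0,0,-75,0],
  ],
)

```text
t: 6.07
tcp_pos: [0.4033, -0.1925, 0.2581]
tool_rot: [0.706, 0.708, 0.0, 0.002]
force: [0.1, 0.0, -0.1]
finger_gap: 1.001
gripper_force: 0.0
```

```bash
python3 -c "
from can import *
canfit([.403,-.196])
d=np.array([-.072,-.9974,0])
# rod from both views: head end ~.395+..., tip
tip=np.array([.4746,.1158,.0605]); mid=tip-.14*d; g=mid-.045*d; print('mid',mid,'g',g)
go([g[0],g[1],.2],-d,[0,0,-1])"
```

```text
vertical in image deg 11.83323585623713
seen 12.453051
[235, 676] base [ 0.4032 -0.1961] tilt deg [-0.2  0. ] 0.0010923096571057048
mid [0.48468  0.255436 0.0605  ] g [0.48792  0.300319 0.0605  ]
turn [-0.05 -0.04  4.23] shift [491.6  86.8  56.4] rows 12.0
```

The can stands upright, centred on the mat, released. Now to the rod.

Request:
move_arm(
  rows=[
    [0,0,4.2,491.6,87,56,0],
    [0,0,4.2,491.6,87,56,0],
    [0,0,4.2,491.6,87,56,0],
    [0,0,4.2,491.6,87,56,0],
    [0,0,4.2,491.6,87,56,0],
    [0,0,4.2,491.6,87,56,0],
    [0,0,4.2,491.6,87,56,0],
    [0,0,4.2,491.6,87,56,0],
    [0,0,4.2,491.6,87,56,0],
    [0,0,4.2,491.6,87,56,0],
    [0,0,4.2,491.6,87,56,0],
    [0,0,4.2,491.6,87,56,0],
  ],
)

```text
t: 7.17
tcp_pos: [0.487, 0.2994, 0.1987]
tool_rot: [0.732, 0.682, -0.002, -0.001]
force: [0.7, -0.7, 0.3]
finger_gap: 1.001
gripper_force: 0.0
```

Request:
move_arm(
  rows=[
    [0,0,0,0,0,0,0],
    [0,0,0,0,0,0,0],
    [0,0,0,0,0,0,0],
    [0,0,0,0,0,0,0],
  ],
)

```text
t: 7.5
tcp_pos: [0.4874, 0.2961, 0.2]
tool_rot: [0.732, 0.681, -0.001, -0.0]
force: [0.1, 0.2, 0.3]
finger_gap: 1.0
gripper_force: 0.0
```

```bash
python3 - <<'E'
from h import *
w=snap('wrist');C=cloud(w);save('w3',w['img']);h=cv2.cvtColor(w['img'],cv2.COLOR_RGB2HSV)
m=(h[...,1]<90)&(C[...,2]>.055)&(C[...,2]<.08)&(abs(C[...,0]-.485)<.025)&(C[...,1]>.08)&(C[...,1]<.36)
q=C[m]; l=cv2.fitLine(q.astype(np.float32),2,0,.01,.01).ravel(); t=(q-l[3:])@l[:3]; print('shaft',len(q),l,l[3:]+l[:3]*t.min(),l[3:]+l[:3]*t.max())
m=(h[...,0]<18)&(h[...,1]>200)&(C[...,2]>.055)&(C[...,2]<.08)&(abs(C[...,0]-.49)<.03); q=C[m];print('head',len(q),np.percentile(q,[2,50,98],axis=0).round(4) if len(q) else '')
# boards: brown at z~.071 away from rods
m=(C[...,2]>.064)&(C[...,2]<.078)&(h[...,1]>90)&(C[...,0]>.497)&(C[...,0]<.52); q=C[m]; print('boards y hist',np.histogram(q[:,1],np.arange(.1,.4,.01)))
m=(C[...,2]>.064)&(C[...,2]<.078)&(h[...,1]>90)&(C[...,0]<.472)&(C[...,0]>.44); q=C[m]; print('boards y hist',np.histogram(q[:,1],np.arange(.1,.4,.01))[0])
s=readout.sense();print(s['tcp_pos'])
E
```

```text
shaft 2180 [0.07502686 0.99718004 0.00172406 0.48694995 0.25266403 0.06478691] [0.47688226 0.11885463 0.06455556] [0.49462999 0.35473929 0.06496339]
head 936 [[0.4869 0.3567 0.0635]
 [0.4961 0.3763 0.0686]
 [0.5055 0.394  0.0711]]
boards y hist (array([  0,   0,   0,   0,   0,   0,  33, 146, 100,   0,   0,   0,   0,
         0,   0,   0,   0,   0,   0,   0,   0,   0,  22, 136,  39,  35,
        89, 106, 125,  65]), array([0.1 , 0.11, 0.12, 0.13, 0.14, 0.15, 0.16, 0.17, 0.18, 0.19, 0.2 ,
       0.21, 0.22, 0.23, 0.24, 0.25, 0.26, 0.27, 0.28, 0.29, 0.3 , 0.31,
       0.32, 0.33, 0.34, 0.35, 0.36, 0.37, 0.38, 0.39, 0.4 ]))
boards y hist [ 0  0  0  0  0  0  0 63 86  0  0  0  0  0  0  0  0  0  0  0  0  0  0 69
 48  0  0  0  0  0]
[0.48772358 0.29601567 0.20039535]
```

View pics/w3.png

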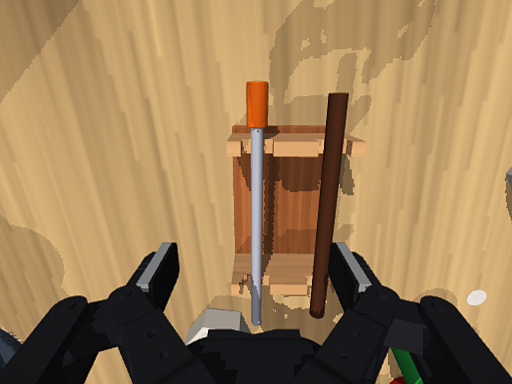

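The wrist picture shows the orange head at (257,103), the tip at (257,320), and the dowel to the right at x≈317–338, with a free gap between the boards. I descend half closed so the finger backs clear the dowel.

```bash
python3 -c "
from h import *
go([.4885,.295,.067],[.0735,.9973,0],[0,0,-1])"
```

```text
turn [-0.09  0.06  0.01] shift [ -0.8   1.1 133.4] rows 3.2
```

Request:
move_arm(
  rows=[
    [0,0,0,-1,1,0,0.5],
    [0,0,0,-1,1,30,0.5],
    [0,0,0,-1,1,60,0.5],
    [0,0,0,-1,1,75,0.5],
    [0,0,0,-1,1,95,0.5],
    [0,0,0,-1,1,115,0.5],
    [0,0,0,-1,1,133,0.5],
    [0,0,0,-1,1,133,0.5],
    [0,0,0,-1,1,133,0.5],
  ],
  squeeze=80,
)

```text
t: 8.3
tcp_pos: [0.4889, 0.2954, 0.0675]
tool_rot: [0.733, 0.681, -0.001, -0.0]
force: [-0.6, 0.5, -0.2]
finger_gap: 0.498
gripper_force: 0.0
```

Request:
move_arm(
  rows=[
    [0,0,0,0,0,0,0.7],
    [0,0,0,0,0,0,0.8],
    [0,0,0,0,0,0,1],
    [0,0,0,0,0,0,1],
    [0,0,0,0,0,0,1],
    [0,0,0,0,0,0,1],
    [0,0,0,0,0,0,1],
  ],
)

```text
t: 8.88
tcp_pos: [0.4901, 0.2967, 0.0695]
tool_rot: [0.732, 0.681, 0.001, 0.001]
force: [-0.1, -1.5, 6.1]
finger_gap: 0.108
gripper_force: 78.2
```

Request:
move_arm(
  rows=[
    [0,0,0,0,0,-15,1],
    [0,0,0,0,0,-35,1],
    [0,0,0,0,0,-65,1],
    [0,0,0,0,0,-95,1],
    [0,0,0,0,0,-125,1],
    [0,0,0,0,0,-140,1],
    [0,0,0,0,0,-140,1],
    [0,0,0,0,0,-140,1],
    [0,0,0,0,0,-140,1],
  ],
)

```text
t: 9.63
tcp_pos: [0.4879, 0.2962, 0.2066]
tool_rot: [0.732, 0.681, -0.001, -0.001]
force: [-0.8, -0.8, -2.2]
finger_gap: 0.11
gripper_force: 78.1
```

```bash
cat > rod.py <<'E'
from h import *
from scipy.optimize import least_squares
def rodfit(verbose=True,cams=('top','side','wrist')):
    """rod axis in tool frame from all views near the expected place"""
    s0=readout.sense();T=R.from_quat(s0['tool_rot']);out=[];Q=[];H=[]
    for n in cams:
        s=snap(n);C=cloud(s);h=cv2.cvtColor(s['img'],cv2.COLOR_RGB2HSV)
        L=T.inv().apply((C-s0['tcp_pos']).reshape(-1,3)).reshape(C.shape)
        ok=(s['z_map']>0)&(abs(L[...,1])<.03)&(abs(L[...,2]-.006)<.045)
        m=ok&(h[...,1]<85)&(h[...,2]>70)&(L[...,0]>-.2)&(((L[...,0]<-.02))|((L[...,0]>.025)&(L[...,0]<.057)))
        k=ok&(h[...,0]<18)&(h[...,1]>180)&(L[...,0]>.04)
        Q.append(L[m]);H.append(L[k]); print(n,m.sum(),k.sum(),'head x',np.percentile(L[k][:,0],[3,97]).round(4) if k.sum()>5 else '','tip x',np.percentile(L[m][:,0],1).round(4) if m.sum()>5 else '')
        if m.sum()>20: print('   yz by x',[(x,np.median(L[m&(abs(L[...,0]-x)<.015)],0)[1:].round(4)) for x in(-.17,-.12,-.07,-.04,.04)])
    P=np.vstack(Q)
    def f(p):
        a=np.array([1,p[2],p[3]]);a/=np.linalg.norm(a);d=P-[0,p[0],p[1]];d=d-np.outer(d@a,a);return np.linalg.norm(d,axis=1)-.006
    r=least_squares(f,[0,.006,0,0],loss='soft_l1',f_scale=.001);print('y0,z0 mm',(r.x[:2]*1e3).round(2),'slope deg',np.degrees(r.x[2:]).round(2),np.abs(r.fun).mean());return r.x
E
python3 -c "
from rod import *
print(readout.sense()['tcp_pos'],readout.sense()['force'],readout.sense()['finger_gap']);rodfit()"
```

```text
[0.48793628 0.29616575 0.20656776] [-0.82783006 -0.7595126  -2.17777331] 0.11039313415406407
top 429 0 head x  tip x -0.1795
   yz by x [(-0.17, array([-0.0018,  0.0031])), (-0.12, array([-0.0023,  0.0029])), (-0.07, array([-0.0023,  0.0031])), (-0.04, array([-0.002 ,  0.0029])), (0.04, array([nan, nan]))]
side 471 246 head x [0.061  0.0967] tip x -0.1764
   yz by x [(-0.17, array([-0.0047,  0.0029])), (-0.12, array([-0.0043,  0.0031])), (-0.07, array([-0.0047,  0.0034])), (-0.04, array([-0.0063,  0.0067])), (0.04, array([-0.0043,  0.0029]))]
wrist 2125 4043 head x [0.0607 0.0973] tip x -0.046
   yz by x [(-0.17, array([nan, nan])), (-0.12, array([nan, nan])), (-0.07, array([nan, nan])), (-0.04, array([-0.0001,  0.005 ])), (0.04, array([-0.0001,  0.0048]))]
y0,z0 mm [-0.2   9.54] slope deg [0.51 0.62] 0.0007462235317203404
  return _methods._mean(a, axis=axis, dtype=dtype,
  ret = um.true_divide(
```

```bash
cat > ins.py <<'E'
from h import *
yaw=np.radians(-89.1); t=np.radians(25)
g=np.array([np.cos(yaw)*np.cos(t),np.sin(yaw)*np.cos(t),-np.sin(t)]); gy=np.cross([0,0,1],g); gy/=np.linalg.norm(gy); gz=np.cross(g,gy)
M=np.array([.5764,-.082,.1447])
def togo(tipx,dy=0,dz=0,ztool=.0093,ytool=0.,tip=-.181,x=None):
    """TCP pose which puts rod tip at guide x=tipx (rod along tool -x)"""
    Rt=np.c_[-g,gy,-gz]; p=M+g*tipx+gy*dy+gz*dz-Rt@np.array([tip,ytool,ztool]); print('tcp target',p.round(4)); return go(p,-g,-gz)
E
python3 -c "
from ins import *
togo(-.035)"
```

```text
tcp target [0.5734 0.1098 0.2444]
turn [ 0.89 25.07 -4.97] shift [-179.8   98.3  -38.5] rows 5.0
```

Request:
move_arm(
  rows=[
    [0,0,0,-20,10,-30,1],
    [0.3,6,-1.5,-50,28,-50,1],
    [0.5,12,-2.5,-85,48,-60,1],
    [0.7,18,-3.5,-120,68,-60,1],
    [0.9,23,-4.5,-150,84,-55,1],
    [0.9,25,-5,-170,94,-47,1],
    [0.9,25,-5,-180,98,-38.5,1],
    [0.9,25,-5,-180,98,-38.5,1],
    [0.9,25,-5,-180,98,-38.5,1],
    [0.9,25,-5,-180,98,-38.5,1],
  ],
)

```text
t: 10.62
tcp_pos: [0.5729, 0.1119, 0.2461]
tool_rot: [0.684, 0.697, 0.152, -0.154]
force: [-0.0, 0.6, -1.5]
finger_gap: 0.11
gripper_force: 78.2
```

```bash
python3 - 2>/dev/null <<'E'
from rod import *
x=rodfit(cams=('top','side','wrist'))
from ins import *
togo(-.035)
a=snap('top');b=snap('side')
for s,n in((a,'top'),(b,'side')): print(n,'mouth',proj(s,M),'tip exp',proj(s,M-.035*g))
ka=a['img'][150:220,260:345];kb=b['img'][105:205,230:340]
save('i1',np.hstack([cv2.resize(ka,(425,350),interpolation=2),cv2.resize(kb,(375,350),interpolation=2)]))
E
```

```text
top 93 209 head x [0.0615 0.0988] tip x 0.0263
   yz by x [(-0.17, array([nan, nan])), (-0.12, array([nan, nan])), (-0.07, array([nan, nan])), (-0.04, array([nan, nan])), (0.04, array([-0.0027,  0.0028]))]
side 238 125 head x [0.0669 0.0995] tip x -0.1737
   yz by x [(-0.17, array([-0.0045,  0.0032])), (-0.12, array([-0.0049,  0.0047])), (-0.07, array([-0.0051,  0.0041])), (-0.04, array([-0.0052,  0.0036])), (0.04, array([-0.0052,  0.0035]))]
wrist 2112 4051 head x [0.0611 0.0977] tip x -0.0458
   yz by x [(-0.17, array([nan, nan])), (-0.12, array([nan, nan])), (-0.07, array([nan, nan])), (-0.04, array([0.0004, 0.0041])), (0.04, array([0.0003, 0.0039]))]
y0,z0 mm [0.35 8.93] slope deg [0.16 0.23] 0.0005830211474217012
tcp target [0.5734 0.1098 0.2444]
turn [ 0.11 -0.01  0.3 ] shift [-3.3  0.1  1.3] rows 0.1
top mouth [320.97112464 182.00403735] tip exp [307.16109859 181.81389779]
side mouth [281.0179986  149.69431427] tip exp [273.70874257 149.88980289]
```

View pics/i1.png

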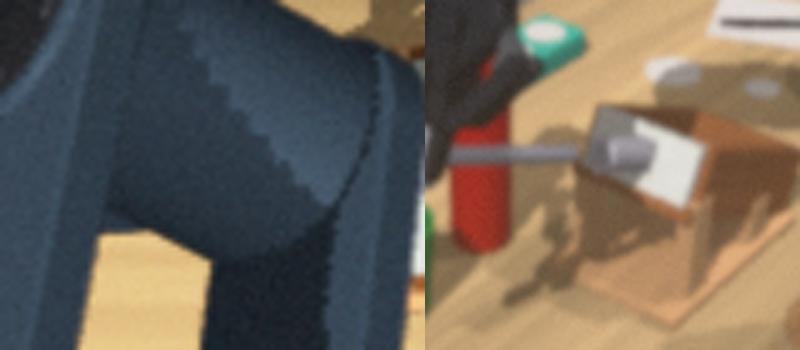

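The side crop shows the rod tip at crop (583,155), just in front of the mouth at (615,152), roughly in line. The top view is hidden by the arm. I compare rod and tube axes within the same side view, so calibration errors cancel.

```bash
cat > cmp.py <<'E'
from ins import *
from scipy.optimize import least_squares
def cyl(P,r,x0):
    def f(p): 
        a=np.array([1,p[2],p[3]]);a/=np.linalg.norm(a);d=P-[x0,p[0],p[1]];d=d-np.outer(d@a,a);return np.linalg.norm(d,axis=1)-r
    s=least_squares(f,[0,0,0,0],loss='soft_l1',f_scale=.001);return (s.x[:2]*1e3).round(2),np.degrees(s.x[2:]).round(2),len(P),np.abs(s.fun).mean().round(5)
def fixed(P,r,x0):
    f=lambda p:np.linalg.norm(P[:,1:]-p,axis=1)-r
    s=least_squares(f,[0,0],loss='soft_l1',f_scale=.001);return (s.x*1e3).round(2)
def compare(n=4,xr=(-.16,-.045)):
    Rp=[];Tp=[]
    for i in range(n):
        s=snap('side');C=cloud(s);L=(C-M)@np.c_[g,gy,gz];h=cv2.cvtColor(s['img'],cv2.COLOR_RGB2HSV)
        ok=(s['z_map']>0)&(h[...,1]<90)
        Rp.append(L[ok&(L[...,0]>xr[0])&(L[...,0]<xr[1])&(np.hypot(L[...,1],L[...,2])<.014)])
        Tp.append(L[ok&(L[...,0]>.006)&(L[...,0]<.045)&(np.hypot(L[...,1],L[...,2])<.02)&(L[...,1]<.008)])
    Rp=np.vstack(Rp);Tp=np.vstack(Tp)
    print('rod',cyl(Rp,.006,0),fixed(Rp,.006,0),'tip',np.percentile(Rp[:,0],99.5)); print('tube',cyl(Tp,.013,.0),fixed(Tp,.013,0),np.percentile(Tp,[5,50,95],axis=0).round(4).tolist())
E
python3 -c "
from cmp import *
compare(xr=(-.16,-.03))"
```

```text
rod (array([0.83, 4.64]), array([ 0.16, -0.07]), 582, np.float64(0.00053)) [0.54 4.75] tip -0.04124004836330143
tube (array([0.43, 3.98]), array([ 0.24, -1.65]), 347, np.float64(0.00126)) [0.54 3.22] [[0.0074, -0.013, -0.0065], [0.0219, -0.0095, 0.0058], [0.0424, 0.0067, 0.0156]]
```

Request:
move_arm(
  rows=[
    [0,0,0.3,-4,0,1.2,1],
    [0,0,0.3,-12,0,1.2,1],
    [0,0,0.3,-20,0,1.2,1],
    [0,0,0.3,-28,0,1.2,1],
    [0,0,0.3,-34,0,1.2,1],
    [0,0,0.3,-40,0,1.2,1],
    [0,0,0.3,-46,0,1.2,1],
    [0,0,0.3,-52,0,1.2,1],
    [0,0,0.3,-52,0,1.2,1],
    [0,0,0.3,-52,0,1.2,1],
  ],
)

```text
t: 11.9
tcp_pos: [0.5749, 0.0631, 0.2232]
tool_rot: [0.686, 0.694, 0.153, -0.154]
force: [0.8, -0.4, -2.0]
finger_gap: 0.111
gripper_force: 78.2
```

```bash
python3 -c "
from cmp import *
s=readout.sense();print((np.c_[g,gy,gz].T@s['force']).round(2),s['ft_torque'].round(2))
togo(.015);compare(n=3,xr=(-.12,-.01))
b=snap('side');save('i2',cv2.resize(b['img'][105:205,230:340],(660,600),interpolation=2))"
```

```text
[ 1.17  0.77 -1.65] [-0.25 -0.05 -0.03]
tcp target [0.5741 0.0645 0.2233]
turn [ 0.17 -0.03 -0.23] shift [ 1.4 -0.8  0.5] rows 0.0
rod (array([-0.27,  3.57]), array([-0.26, -0.03]), 351, np.float64(0.00053)) [0.04 3.61] tip -0.011283038630645042
tube (array([0.97, 2.97]), array([-0.36,  0.16]), 239, np.float64(0.00085)) [0.81 3.04] [[0.0079, -0.0129, -0.0064], [0.0243, -0.0099, 0.0075], [0.0435, 0.0006, 0.0156]]
```

View pics/i2.png

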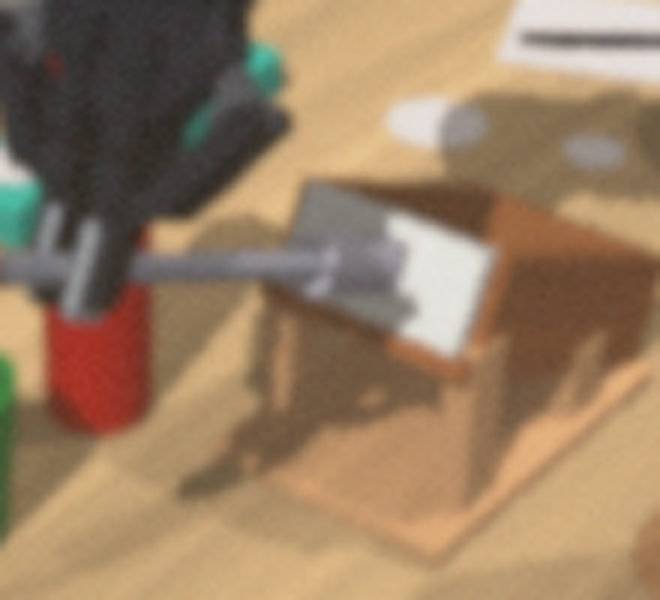

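The tip is entering the mouth, at about crop (325,265), with no contact force. I feed on.

Request:
move_arm(
  rows=[
    [0,0,0,-8,0,0,1],
    [0,0,0,-16,0,0,1],
    [0,0,0,-24,0,0,1],
    [0,0,0,-32,0,0,1],
    [0,0,0,-40,0,0,1],
    [0,0,0,-48,0,0,1],
    [0,0,0,-56,0,0,1],
    [0,0,0,-56,0,0,1],
    [0,0,0,-56,0,0,1],
  ],
)

```text
t: 12.85
tcp_pos: [0.5755, 0.0121, 0.1993]
tool_rot: [0.687, 0.694, 0.153, -0.154]
force: [-0.6, 0.5, -2.1]
finger_gap: 0.103
gripper_force: 78.2
```

```bash
python3 -c "
from cmp import *
s=readout.sense();print((np.c_[g,gy,gz].T@s['force']).round(2),s['ft_torque'].round(2),s['q'].round(2))
togo(.16);compare(n=2,xr=(-.08,-.01))"
```

```text
[ 0.44 -0.6  -2.14] [-0.3  -0.02 -0.03] [-0.37  0.58  1.61  0.44  1.16 -0.6 ]
tcp target [ 0.5762 -0.0669  0.162 ]
turn [ 0.17 -0.04 -0.26] shift [-87.4  -0.2   0.4] rows 2.1
rod (array([0.04, 3.57]), array([-0.  , -0.09]), 136, np.float64(0.00055)) [0.05 3.66] tip -0.010632932302864011
tube (array([0.81, 3.34]), array([-0.12, -0.57]), 156, np.float64(0.00081)) [0.76 3.09] [[0.0074, -0.0128, -0.0064], [0.024, -0.0102, 0.0067], [0.0426, -0.0002, 0.0155]]
```

Request:
move_arm(
  rows=[
    [0,0,0,-9,0,0,1],
    [0,0,0,-18,0,0,1],
    [0,0,0,-27,0,0,1],
    [0,0,0,-36,0,0,1],
    [0,0,0,-45,0,0,1],
    [0,0,0,-54,0,0,1],
    [0,0,0,-63,0,0,1],
    [0,0,0,-72,0,0,1],
    [0,0,0,-81,0,0,1],
    [0,0,0,-88,0,0,1],
    [0,0,0,-88,0,0,1],
    [0,0,0,-88,0,0,1],
  ],
)

```text
t: 13.95
tcp_pos: [0.5764, -0.0674, 0.1622]
tool_rot: [0.686, 0.694, 0.153, -0.154]
force: [0.0, -0.2, -1.8]
finger_gap: 0.113
gripper_force: 78.2
```

```bash
python3 -c "
from cmp import *
s=readout.sense();print((np.c_[g,gy,gz].T@s['force']).round(2),s['ft_torque'].round(2),s['q'].round(2))
togo(.17)"
```

```text
[ 0.99  0.01 -1.55] [-0.32  0.   -0.04] [-0.49  0.66  1.58  0.42  1.16 -0.72]
tcp target [ 0.5763 -0.076   0.1578]
turn [ 0.17 -0.04 -0.23] shift [-9.6 -0.2  0.4] rows 0.2
```

Request:
move_arm(
  rows=[
    [0,0,0,-6,0,0,1],
    [0,0,0,-6,0,0,1],
    [0,0,0,-6,0,0,1],
    [0,0,0,-6,0,0,0.8],
    [0,0,0,-6,0,0,0.6],
    [0,0,0,-6,0,0,0.5],
    [0,0,0,-6,0,0,0.5],
    [0,0,0,-6,0,-20,0.5],
    [0,0,0,-6,0,-45,0.5],
    [0,0,0,20,0,-60,0.5],
    [0,0,0,45,0,-60,0.5],
    [0,0,0,45,0,-60,0.5],
  ],
)

```text
t: 14.95
tcp_pos: [0.5767, -0.0489, 0.2391]
tool_rot: [0.685, 0.695, 0.154, -0.153]
force: [-0.9, -0.3, -0.9]
finger_gap: 0.503
gripper_force: 0.0
```

```bash
cat > head.py <<'E'
from ins import *
def head():
    for n in('side','wrist','top'):
        s=snap(n);C=cloud(s);h=cv2.cvtColor(s['img'],cv2.COLOR_RGB2HSV);L=(C-M)@np.c_[g,gy,gz]
        k=(s['z_map']>0)&(h[...,0]<18)&(h[...,1]>180)&(h[...,2]>90)&(L[...,0]<.05)&(L[...,0]>-.25)&(abs(L[...,1])<.05)&(abs(L[...,2])<.06)
        if k.sum()>10: print(n,k.sum(),'head guide',np.percentile(L[k],[2,50,98],axis=0).round(4).tolist())
E
python3 -c "
from head import *
s=readout.sense();print(s['tcp_pos'],s['force'],s['finger_gap']);head()
"
```

```text
[ 0.57669002 -0.04893426  0.23909521] [-0.93626713 -0.32848772 -0.92671499] 0.5028656536089139
side 76 head guide [[-0.1135, -0.0088, -0.008], [-0.1096, -0.0042, 0.0018], [-0.0835, 0.0096, 0.008]]
wrist 1369 head guide [[-0.1123, -0.0066, -0.0027], [-0.095, 0.0022, 0.0053], [-0.074, 0.0112, 0.0075]]
top 160 head guide [[-0.1133, -0.0095, -0.0052], [-0.0979, -0.0013, 0.0061], [-0.0767, 0.0073, 0.0113]]
```

The rod stayed put with its tip at about x=166 mm. I regrip by the head and push it home.

```bash
python3 -c "
from ins import *
togo(-.094,tip=0,ztool=.008)"
```

```text
tcp target [ 5.751e-01 -2.000e-04  1.917e-01]
turn [ 0.15  0.03 -0.14] shift [28.  -0.3 61.7] rows 1.6
```

Request:
move_arm(
  rows=[
    [0,0,0,28,0,0,0.5],
    [0,0,0,28,0,0,0.5],
    [0,0,0,28,0,25,0.5],
    [0,0,0,28,0,45,0.5],
    [0,0,0,28,0,61,0.5],
    [0,0,0,28,0,61,0.5],
    [0,0,0,28,0,61,0.5],
    [0,0,0,28,0,61,0.8],
    [0,0,0,28,0,61,1],
    [0,0,0,28,0,61,1],
    [0,0,0,28,0,61,1],
    [0,0,0,28,0,61,1],
  ],
  squeeze=50,
)

```text
t: 16.1
tcp_pos: [0.5764, -0.0014, 0.1929]
tool_rot: [0.686, 0.695, 0.153, -0.152]
force: [0.8, -1.1, 0.1]
finger_gap: 0.214
gripper_force: 48.8
```

Request:
move_arm(
  rows=[
    [0,0,0,-8,0,0,1],
    [0,0,0,-16,0,0,1],
    [0,0,0,-24,0,0,1],
    [0,0,0,-32,0,0,1],
    [0,0,0,-40,0,0,1],
    [0,0,0,-46,0,0,1],
    [0,0,0,-50,0,0,1],
    [0,0,0,-50,0,0,1],
    [0,0,0,-50,0,0,1],
  ],
)

```text
t: 16.85
tcp_pos: [0.5765, -0.0476, 0.1712]
tool_rot: [0.687, 0.694, 0.152, -0.153]
force: [0.5, -1.6, 4.5]
finger_gap: 0.215
gripper_force: 49.3
```

```bash
python3 -c "
from head import *
s=readout.sense();print((np.c_[g,gy,gz].T@s['force']).round(2),s['finger_gap']);head();togo(-.035,tip=0,ztool=.008)"
```

```text
[-0.39  0.43  4.76] 0.21464484866101932
side 39 head guide [[-0.0621, -0.0076, -0.0085], [-0.0595, -0.0011, 0.0004], [-0.055, 0.0063, 0.008]]
wrist 2389 head guide [[-0.0615, -0.0078, -0.008], [-0.0469, 0.0008, 0.0042], [-0.0236, 0.0096, 0.0065]]
top 141 head guide [[-0.0623, -0.0095, -0.0079], [-0.0481, -0.0011, 0.0055], [-0.0251, 0.006, 0.011]]
tcp target [ 0.576  -0.0537  0.1667]
turn [ 0.23  0.12 -0.19] shift [-7.5 -0.7  1.4] rows 0.2
```

Request:
move_arm(
  rows=[
    [0,0,0,-3,0,0.5,1],
    [0,0,0,-6,0,0.5,1],
    [0,0,0,-7.5,0,0.5,1],
    [0,0,0,-9,0,0.5,1],
    [0,0,0,-9,0,0.5,1],
    [0,0,0,-9,0,0.5,1],
  ],
)

```text
t: 17.5
tcp_pos: [0.5768, -0.0529, 0.1685]
tool_rot: [0.686, 0.694, 0.154, -0.154]
force: [0.3, 1.0, 10.0]
finger_gap: 0.213
gripper_force: 49.7
```

```bash
python3 -c "
from head import *
s=readout.sense();print((np.c_[g,gy,gz].T@s['force']).round(2),s['finger_gap']);head();togo(-.035,tip=0,ztool=.008)"
```

```text
[-5.15  0.33  8.59] 0.2132082763195863
side 34 head guide [[-0.0569, -0.0078, -0.0075], [-0.0541, -0.0023, 0.001], [-0.0495, 0.0038, 0.0079]]
wrist 2393 head guide [[-0.0557, -0.0076, -0.0084], [-0.0409, 0.0009, 0.004], [-0.0177, 0.0097, 0.0063]]
top 143 head guide [[-0.057, -0.0095, -0.0069], [-0.0423, -0.001, 0.0055], [-0.0181, 0.006, 0.012]]
tcp target [ 0.576  -0.0537  0.1667]
turn [ 0.25 -0.17 -0.17] shift [-1.4 -0.8  1.2] rows 0.0
```

Axial force begins (5 N). I lift slightly to relieve the bending load and press on a little to confirm the wall.

Request:
move_arm(
  rows=[
    [0,0,0,0,0,-1,1],
    [0,0,0,-1,0,-1,1],
    [0,0,0,-2,0,-1,1],
    [0,0,0,-3,0,-1,1],
    [0,0,0,-4,0,-1,1],
    [0,0,0,-4,0,-1,1],
    [0,0,0,-4,0,-1,1],
  ],
)

```text
t: 18.23
tcp_pos: [0.5766, -0.0535, 0.1686]
tool_rot: [0.686, 0.694, 0.156, -0.157]
force: [0.9, 9.6, 13.4]
finger_gap: 0.208
gripper_force: 49.7
```

```bash
python3 -c "
from head import *
s=readout.sense();print((np.c_[g,gy,gz].T@s['force']).round(2),s['finger_gap']);head();togo(-.035,tip=0,ztool=.008)"
```

```text
[-14.3    1.08   8.09] 0.20799096784648977
side 37 head guide [[-0.0561, -0.0083, -0.0081], [-0.054, -0.0033, 0.0006], [-0.0488, 0.0038, 0.0088]]
wrist 2398 head guide [[-0.0552, -0.0078, -0.0076], [-0.0404, 0.0008, 0.0044], [-0.0173, 0.0095, 0.0067]]
top 145 head guide [[-0.0562, -0.0093, -0.0081], [-0.0411, -0.0011, 0.0053], [-0.0185, 0.0059, 0.009]]
tcp target [ 0.576  -0.0537  0.1667]
turn [ 0.2  -0.58 -0.18] shift [-0.9 -0.6  1.6] rows 0.1
```

It stopped solid (14 N, no further travel) with the head end at about -56 mm, against -55 mm expected, so it is at the wall. Release and retreat.

Request:
move_arm(
  rows=[
    [0,0,0,0,0,0,0.8],
    [0,0,0,0,0,0,0.5],
    [0,0,0,0,0,0,0.4],
    [0,0,0,0,0,0,0.4],
    [0,0,0,3,0,-20,0.4],
    [0,0,0,3,0,-50,0.4],
    [0,0,0,20,0,-90,0.4],
    [0,0,0,50,0,-130,0.4],
    [0,0,0,80,0,-150,0.4],
    [0,0,0,110,0,-150,0.4],
    [0,0,0,110,0,-150,0.4],
    [0,0,0,110,0,-150,0.4],
  ],
)

```text
t: 19.38
tcp_pos: [0.5755, -0.0209, 0.3493]
tool_rot: [0.686, 0.695, 0.153, -0.153]
force: [-0.4, -0.2, -0.3]
finger_gap: 0.597
gripper_force: 0.0
```

```bash
python3 -c "
from head import *
from can import canfit
print(readout.sense()['tcp_pos'],readout.sense()['force']);head();canfit([.403,-.196])
a=snap('top');w=snap('wrist');L=(cloud(a)-M)@np.c_[g,gy,gz];h=cv2.cvtColor(a['img'],cv2.COLOR_RGB2HSV)
for n,x in(('tip x=225',.225),('mouth',0)): print(n,proj(a,M+x*g),proj(w,M+x*g))
save('f1',np.hstack([cv2.resize(a['img'][140:230,290:430],(420,270)),cv2.resize(w['img'],(360,270))]))
"
```

```text
[ 0.57550054 -0.02090231  0.34929292] [-0.38150504 -0.19695877 -0.29478028]
side 71 head guide [[-0.0559, -0.0102, -0.0068], [-0.0523, -0.005, 0.0024], [-0.0272, 0.0077, 0.0086]]
wrist 509 head guide [[-0.056, -0.0078, -0.008], [-0.0409, 0.0008, 0.0043], [-0.0182, 0.0093, 0.0067]]
top 100 head guide [[-0.0567, -0.0094, -0.0098], [-0.0485, -0.001, 0.0048], [-0.0325, 0.0059, 0.0091]]
vertical in image deg 11.83323585623713
seen 12.943895
[0, 679] base [ 0.4032 -0.1964] tilt deg [-0.1  0. ] 0.0010180192608431583
tip x=225 [401.08120708 183.10701107] [254.39185379 408.34101121]
mouth [320.97112464 182.00403735] [253.62719378 287.21579242]
```

View pics/f1.png

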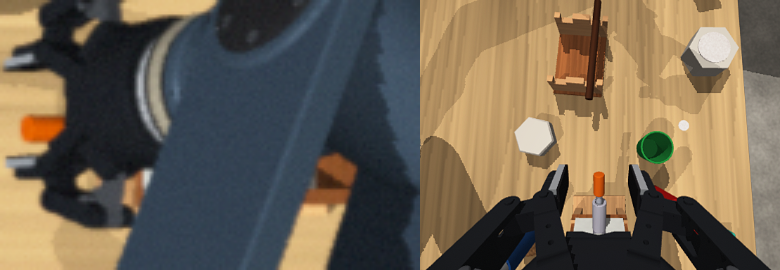

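The rod head is at wrist crop (598,183) with its shoulder just outside the tube mouth. The dowel, cast and cup are undisturbed. I clear the arm and check the tip numerically from the top view.

Request:
move_arm(
  rows=[
    [0,0,0,35,0,0,0.4],
    [0,0,0,75,0,0,0.4],
    [0,0,0,115,0,0,0.4],
    [0,0,0,155,0,0,0.4],
    [0,0,0,190,0,0,0.4],
    [0,0,0,220,0,0,0.4],
    [0,0,0,220,0,0,0.4],
    [0,0,0,220,0,0,0.4],
    [0,0,0,220,0,0,0.4],
  ],
)

```text
t: 20.48
tcp_pos: [0.5731, 0.1771, 0.4406]
tool_rot: [0.687, 0.694, 0.152, -0.154]
force: [-0.3, 0.1, -0.2]
finger_gap: 0.601
gripper_force: 0.0
```

```bash
python3 -c "
from head import *
head()
a=snap('top');L=(cloud(a)-M)@np.c_[g,gy,gz]
m=(L[...,0]>.09)&(L[...,0]<.235)&(abs(L[...,1])<.02)&(abs(L[...,2]-.003)<.011)
p=L[m];print(len(p))
for x in np.arange(.09,.24,.015):
  q=p[abs(p[:,0]-x)<.0075]; print(x.round(3),len(q),np.median(q,0).round(4) if len(q) else '')
k=(abs(L[...,1])<.004)&(L[...,0]>.19)&(L[...,0]<.25); q=L[k];q=q[np.argsort(q[:,0])];print(q[::4].round(3).tolist())
print('can upright on top view',np.median(cloud(a)[(cloud(a)[...,2]>.185)&(abs(cloud(a)[...,0]-.403)<.04)&(abs(cloud(a)[...,1]+.195)<.04)],0))"
```

```text
side 73 head guide [[-0.0559, -0.0101, -0.007], [-0.0523, -0.0063, 0.0015], [-0.0254, 0.0064, 0.009]]
top 12 head guide [[-0.0227, -0.0091, 0.0015], [-0.0203, -0.0038, 0.0062], [-0.0183, 0.0032, 0.0099]]
336
0.09 12 [ 0.0942 -0.0026  0.0062]
0.105 26 [ 0.1042 -0.0014  0.0056]
0.12 29 [ 0.1197 -0.0013  0.0061]
0.135 27 [ 0.1357 -0.0012  0.0064]
0.15 34 [ 0.1511 -0.0011  0.0057]
0.165 29 [ 0.165  -0.0031  0.0068]
0.18 26 [ 0.1798 -0.0031  0.0069]
0.195 25 [ 0.1955 -0.0029  0.0073]
0.21 24 [ 0.2096 -0.0028  0.0075]
0.225 104 [0.2243 0.0009 0.0054]
[[0.192, -0.0, 0.006], [0.195, -0.001, 0.01], [0.198, -0.003, 0.009], [0.201, -0.003, 0.009], [0.206, 0.002, 0.008], [0.211, -0.0, 0.008], [0.213, -0.003, 0.009], [0.218, 0.002, 0.008], [0.222, 0.002, 0.007], [0.224, 0.002, 0.018], [0.224, 0.002, 0.014], [0.225, -0.003, 0.02], [0.226, -0.0, 0.006], [0.226, -0.003, 0.008], [0.229, 0.004, 0.025], [0.234, -0.003, 0.02], [0.236, 0.002, 0.021], [0.238, -0.001, 0.022], [0.244, -0.001, 0.019]]
can upright on top view [ 0.40203543 -0.19257715  0.19468635]
```

The rod runs in line right up to the wall face at x≈0.224, so it is home, and the can stands on the mat.

```bash
python3 -c "
from h import *
print(order.sign_off())"
```

```text
the job is handed in; nothing more can be done
None
```

The job is handed in, and by my own measurements it is complete: the can stands upright on the mat, and the rod is through the guide tube with its tip against the far end wall, released. The judge returned no verdict.

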